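# Stock the display chest and close it

## Task

Raise the lid of the wooden chest by its bar until its folding stay locks straight and holds the lid up by itself. Stand the dark square ink carton upright on the chest floor, clear of the stay, while the stay is locked; then push the knee of the stay a little way toward the lid to break the lock, and lower the lid under control, without letting it drop, until it is fully shut with the carton inside. Leave the ceramic house, the snow globe and the candle where they are.

Things in the scene. Friction and masses are not known exactly. Their poses are not given: they have to be found in the camera images.
- chest: Wooden chest fixed to the table, 160 deep (x) x 300 wide (y) x 90 mm high, walls and floor 10 mm, open on top under its lid. Origin: centre of its underside, on the table. Its x axis points from the front wall to the back wall (away from the robot), y to its left, z up. The lid is hinged on the back wall's top: hinge axis along y through (80, 0, 90) mm of this frame.
- chest_floor (a point): Centre of the chest's inner floor, 10 mm above the table; the inside measures 140 (x) x 280 (y) x 80 mm. With the lid shut, the stay and its knob fill the 55 mm next to the right-hand (-y) wall from about 45 mm above the floor upward, so the carton belongs farther left.
- lid_bar (a point): Middle of the lid's handle: a round steel bar 10 mm thick, 130 mm long, along the chest's y, on a post at each end, 47 mm in front of the chest's front (gap to the lid edge 38 mm). It swings with the lid, radius 207 mm about the hinge axis. Lid shut it is at (-127, 0, 96) mm of the chest; lid locked up at (71, 0, 297), uppermost. It can be pinched from above at either.
- lid (a joint): Opening angle of the lid in rad: 0 shut, about 1.50 with the stay straight (as far as it goes, nearly upright). Panel 164 x 306 x 12 mm, 0.6 kg. The hinge is a little stiff: unlocked, the lid stays by itself above about 1.2 rad, but lower down it falls shut if left alone.
- knee (a joint): Angle of the stay's knee in rad: 0 folded (lid shut), 2.89 straight, 3.01 locked (over centre, on its stop). A weak spring carries it over centre once the lid is raised as far as it goes (firmly, up to 10 N) and let go; it also draws the knee back if it is left above about 2.5. Locked, the lid cannot be lowered. Pushed to about 2.2 the lid has sunk to 1.35 and stays there; much more and it falls.
- knee_knob (a point): Middle of the black knob on the stay's knee, 16 mm across, 28 mm long along y. The stay: two flat steel links, 80 mm each, just inside the right-hand (-y) wall, from wall to lid. Locked, the knob is 40 mm over the wall's top, 64 mm in front of the hinge; push it 20 to 25 mm toward the lid (chest +x, a few N) to break the knee. The lid is close behind: tilt the tool, tips toward +x.
- carton_mid (a point): Centre (half-way up) of the dark blue square ink carton, 50 x 50 x 58 mm high, about 0.12 kg, standing on the table left or right of the chest; its axes are along its sides, z up.
- house: Small glazed ceramic house with a red roof, 32 x 39 x 68 mm, on the table on the other side of the chest; origin at the centre of its underside. To be left alone.
- globe: Snow globe on a dark base, 64 mm across, about 72 mm high; origin at the centre of its underside. To be left alone.
- candle: Candle in a glass jar, 76 mm across, 90 mm high; origin at the centre of its underside. To be left alone.
Mind the look-alikes: they are no part of the job. Leave any turquoise look-alike of the part that bears carton_mid alone.

How it is judged:
By the outcome, as a careful person would: the job done as asked, in the order asked, and still so for the second after the job is handed in, with the robot touching nothing.
It also fails if it takes over 72 s, if anything falls off the work surface, if the arm or the gripper's body presses on something with over 40 N, if the wrist force passes 120 N, or if a joint passes its speed limit or range.

## Robot

A 6-joint arm with a two-finger parallel gripper is mounted at the origin on a cart in front of the work surface, level with it; the furniture and walls round the work are solid. World frame = base frame: x ahead of the robot, y to its left, z up, the work surface at z = 0. Lengths are in m, angles in rad, forces in N, time in s.
With the tool pointing down it reaches from about 0.35 to 0.875 m from the base axis. Payload 4.2 kg.
Tool frame: the origin (TCP) lies midway between the tips of the shut fingers; the grasp point (between the pads) lies 19 mm behind it; z points along the fingers, y is the line along which they close (so a half turn about z gives the same grasp; the last joint's range is limited). The gripper opens to 85 mm and grips with 20 to 120 N. Pads are 22 mm wide; open, the fingers measure 114 mm over their backs; the gripper's body (76 mm by 85 mm) begins 54 mm behind the grasp point. The pads swing forward as they close: fully open they stand 13 mm farther back than shut.
Start: joints at [1.545, 0.385, 0.008, 0, -1.194, -0.259], TCP at [0.176, 0.6, 0.231] pointing down, gripper open.
Joint ranges: [-3.14, 3.14], [-1.21, 2.06], [-1.07, 1.41], [-3.16, 2.05], [-2.99, -0.16], [-3.1, 3.1]. Speed limits (rad/s): [2.79, 2.79, 3.14, 3.14, 3.14, 3.14].

## Interface

Orientations are given as a unit quaternion [w, x, y, z].
In Python, from plant import r gives the robot as it stands.
- The arm moves only by the tool jog_arm, never from a script. Its argument "motion" is a list that holds one entry, the list of rows, each a list of 5 numbers: the shift along the tool's x, y, z in mm, then the turn about the tool's z in rad, then the finger opening in mm, from 0 to 85.4. A call has 1 to 20 rows; each row is the pose to reach, as a shift and turn from the pose commanded when the call began, along the tool's axes at that moment; what a row does not reach only later rows make up. A row lasts 1/12 s, in which the tool goes at most 41.7 mm and 7.16 degrees, less where a joint would pass 70% of its speed; a pose out of reach is approached as far as the arm can. A call with a gripper value outside its range is refused whole. The fingers move at their own pace and stop on an object; "squeeze" is the grip in N (left out, the last holds). Time passes only in rows, so rows that repeat a pose let the fingers close. It gives the time, the measured TCP pose, the force, the opening and the grip force at its end, in the units of the state.
- r.sense(): the state, without advancing time (a new reading comes with each control period).
- r.get_image(name): name is "scene" or "top" or "wrist"; returns a dict with "img" (400x640x3 uint8, red, green, blue), "intrinsics" (3x3 intrinsics, pixels), "R" (3x3) and "t" (3): a world point X has camera coordinates R X + t; the wrist camera has in their place "T_tool_cam" (4x4, takes a point from camera to tool coordinates, whose origin is the TCP and whose axes are the flange's). Camera axes: x right, y down, z forward; pixel columns grow to the right and rows downward; lengths in m; the calibration is good to about 2 mm. A picture is of the moment at which its call begins: read the wrist's pose just before it. There is no depth.
- r.sign_off(): hands the job in; it is judged then, once.
The state is a dict: "clock": time; "joint_positions": joint angles; "joint_velocities": joint speeds; "tau": joint torques, N m; "tool_pos": TCP position; "tcp_rot": TCP orientation; "force": force on the tool from outside, world axes, zero at the start; "torque": the same for the moment, N m; "opening": finger opening in m; "grip_force": force on a finger pad.
Only numpy, scipy, OpenCV 4.12 (cv2) and the standard library are available. Lean on these libraries where they do the work, as an engineer would, in place of code of your own. Each camera call takes 0.05 s, during which the arm holds its last target. There are 200 camera calls.

## Working session

There is one attempt and no reset: what is moved stays moved. The work goes in short steps, Python scripts to look and compute and a tool call to move; the robot and the scene stay as the last step left them, time stands still between calls to the robot, and variables do not carry over. Pictures are saved under pics/ and viewed, at most 11 in all, crops included, and the job is handed in when it is done.

Besides the shell and the picture viewer there is one more tool, called as name(argument=value, ...) on one line, values as JSON. jog_arm: Moves the arm, as the interface text tells. Its arguments: {"type":"object","properties":{"motion":{"type":"array","items":{"type":"array","items":{"type":"array","items":{"type":"number"}}}},"squeeze":{"type":"number"}},"required":["motion"]}

```bash
ls; mkdir -p pics
python3 - <<'E'
from plant import r
import cv2,numpy as np,pickle
s=r.sense();print(s)
for n in("scene","top"):
    d=r.get_image(n);cv2.imwrite(f"pics/{n}0.png",d["img"][:,:,::-1]);pickle.dump(d,open(n+".pkl","wb"));print(n,d["intrinsics"],d["R"],d["t"])
E
```

```text
pics
{'clock': 0.0, 'joint_positions': array([ 1.54454619e+00,  3.85563420e-01,  6.63778231e-03, -4.86206058e-04,
       -1.19401157e+00, -2.58606729e-01]), 'joint_velocities': array([ 0.00090867,  0.00038003,  0.00010005,  0.00114824, -0.00084924,
       -0.0011646 ]), 'tau': array([-1.21821549e-04, -3.92291629e+01,  1.88399881e+01,  4.18630645e+00,
       -4.67313934e-03, -7.59565125e-06]), 'tool_pos': array([0.17545475, 0.59926211, 0.23022402]), 'tcp_rot': array([ 1.08941641e-03,  9.89860878e-01, -1.42036070e-01, -1.00348513e-04]), 'force': array([ 0.16872495, -0.6940329 ,  0.54226947]), 'torque': array([ 0.00932772, -0.00935701, -0.04828511]), 'grip_force': 0.0, 'opening': 0.08502133259958139}
scene [[379.3147512    0.         322.91956352]
 [  0.         379.3147512  194.48223859]
 [  0.           0.           1.        ]] [[ 0.86899496 -0.49465636  0.01276091]
 [-0.23054513 -0.42756305 -0.87409312]
 [ 0.43783182  0.75664055 -0.48559075]] [-0.46492633  0.23598011  0.88796175]
top [[433.70660787   0.         324.51962956]
 [  0.         433.70660787 212.21120989]
 [  0.           0.           1.        ]] [[-0.01644658 -0.99985777 -0.00373454]
 [-0.98986209  0.01680893 -0.14103366]
 [ 0.14107638  0.00137715 -0.98999776]] [0.03910126 0.54550451 1.39035012]
```

View pics/scene0.png

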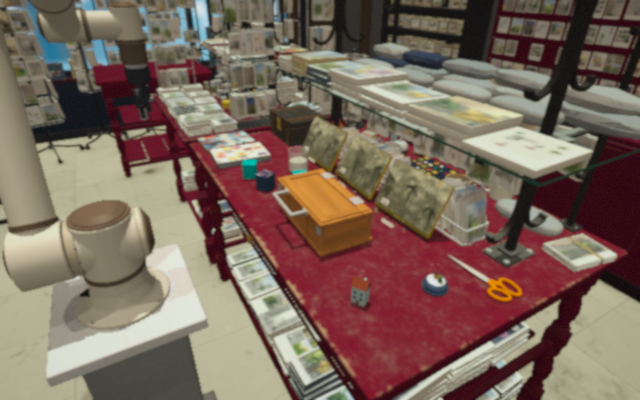

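View pics/top0.png

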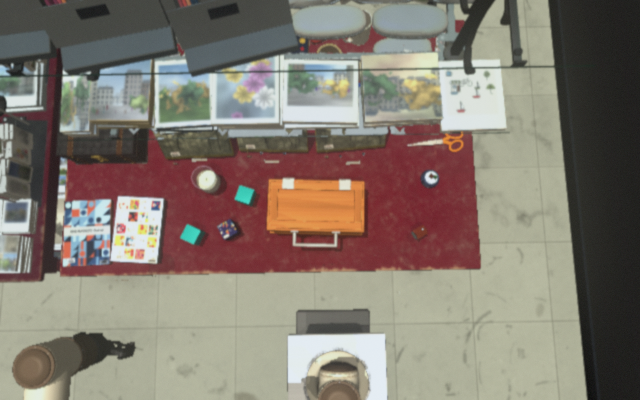

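Top view: chest lid at (267–366, 180–235), bar at (315,245), dark carton at (228,229), turquoise look-alikes at (191,234) and (245,195), candle (207,180), house (418,233), globe (430,178). The scene view agrees.

```bash
cat > h.py <<'E'
import numpy as np,cv2
from scipy.spatial.transform import Rotation as Ro
def ray(d,uv,z):
    K,R,t=d["intrinsics"],d["R"],d["t"]
    v=R.T@np.linalg.inv(K)@np.array([uv[0],uv[1],1.]);c=-R.T@t
    return c+v*(z-c[2])/v[2]
def proj(d,X):
    p=d["intrinsics"]@(d["R"]@np.array(X)+d["t"]);return p[:2]/p[2]
def Rt(s):
    q=s["tcp_rot"];return Ro.from_quat([q[1],q[2],q[3],q[0]]).as_matrix()
def go(s,target,yaw=None):  # shift mm in tool axes, turn about tool z so tool x has world yaw
    R=Rt(s);sh=R.T@(np.array(target)-s["tool_pos"])*1000
    cur=np.arctan2(R[1,0],R[0,0]);tr=0 if yaw is None else -((yaw-cur+np.pi)%(2*np.pi)-np.pi)
    return sh.round(1),round(tr,3)
E
python3 - <<'E'
import pickle
from h import *
d=pickle.load(open("top.pkl","rb"));im=d["img"];hsv=cv2.cvtColor(im,cv2.COLOR_RGB2HSV)
m=cv2.inRange(hsv,(8,120,120),(22,255,255));m[:, :250]=0;m[:,380:]=0;m[:170]=0;m[260:]=0
m=cv2.morphologyEx(m,cv2.MORPH_CLOSE,np.ones((9,9)))
c=max(cv2.findContours(m,0,1)[0],key=cv2.contourArea)
P=cv2.boxPoints(cv2.minAreaRect(c));print(P)
W=np.array([ray(d,p,.1) for p in P]);print(W.round(3),W.mean(0))
for i in range(4):
    e=W[i]-W[i-1];print(np.linalg.norm(e),np.degrees(np.arctan2(e[1],e[0])))
for p in ((315,246.5),(292,240),(338,240)):print("bar",ray(d,p,.098))
roi=hsv[215:243,214:242]
m2=np.zeros(m.shape,np.uint8);R_=cv2.inRange(hsv,(0,100,50),(12,255,255))|cv2.inRange(hsv,(168,100,50),(180,255,255))
m2[214:244,213:243]=255-R_[214:244,213:243]
cv2.imwrite("pics/crop.png",cv2.resize(np.hstack([im[205:250,170:260,::-1],cv2.cvtColor(m2,8)[205:250,170:260]]),None,fx=4,fy=4,interpolation=0))
for n,u in dict(candle=(207,180,.09),tq1=(191,234,.058),tq2=(245,195,.058),house=(418,233,.06),globe=(430,178,.06),carton=(228,229,.04)).items():print(n,ray(d,u[:2],u[2]).round(3))
E
```

```text
[[265.99997 178.99998]
 [363.99997 178.99998]
 [363.99997 232.99998]
 [265.99997 232.99998]]
[[ 0.647  0.215  0.1  ]
 [ 0.642 -0.098  0.1  ]
 [ 0.47  -0.093  0.1  ]
 [ 0.475  0.214  0.1  ]] [0.55844736 0.05969349 0.1       ]
0.1727848181760345 0.14837180840392794
0.31239310220035094 -90.98975305662806
0.17261697176475513 178.32232820855384
0.3068886938656864 89.03754241327688
bar [0.43002123 0.06139298 0.098     ]
bar [0.45153747 0.1330929  0.098     ]
bar [ 0.44912848 -0.01082081  0.098     ]
candle [0.65  0.406 0.09 ]
tq1 [0.48  0.462 0.058]
tq2 [0.605 0.289 0.058]
house [ 0.47 -0.27  0.06]
globe [ 0.65  -0.318  0.06 ]
carton [0.496 0.347 0.04 ]
```

View pics/crop.png

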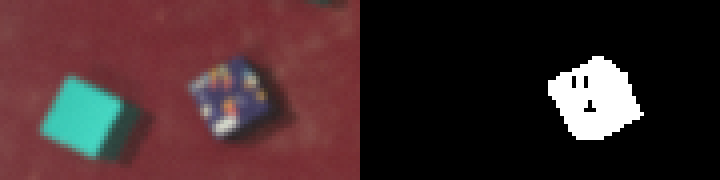

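Run:
```python
from plant import r
from h import *
s=r.sense();print(go(s,(.431,.061,.19),-1.585))
```

```text
(array([396.6, 444.7,  41.3]), np.float64(1.3))
```

jog_arm(motion=[[[100, 111, 5, 0.3, 60], [200, 222, 20, 0.65, 40], [300, 333, 30, 1.0, 36], [397, 445, 41, 1.3, 36], [397, 445, 41, 1.3, 36], [397, 445, 41, 1.3, 36], [397, 445, 41, 1.3, 36], [397, 445, 41, 1.3, 36], [397, 445, 41, 1.3, 36], [397, 445, 41, 1.3, 36], [397, 445, 41, 1.3, 36], [397, 445, 41, 1.3, 36], [397, 445, 41, 1.3, 36], [397, 445, 41, 1.3, 36], [397, 445, 41, 1.3, 36], [397, 445, 41, 1.3, 36], [397, 445, 41, 1.3, 36], [397, 445, 41, 1.3, 36]]])

```text
clock: 1.6
tool_pos: [0.4313, 0.0615, 0.1902]
tcp_rot: [-0.0, -0.702, 0.712, 0.0]
force: [-0.4, -0.0, -0.4]
opening: 0.0361
grip_force: 0.0
```

Run:
```python
from plant import r
from h import *
s=r.sense();print(s["clock"],s["tool_pos"],s["tcp_rot"],s["joint_positions"],s["opening"],s["force"])
d=r.get_image("wrist");cv2.imwrite("pics/w1.png",d["img"][:,:,::-1]);print(d["T_tool_cam"],d["intrinsics"])
K,T=d["intrinsics"],d["T_tool_cam"]
R=Rt(s)@T[:3,:3];c=s["tool_pos"]+Rt(s)@T[:3,3]
import pickle;pickle.dump(dict(img=d["img"],intrinsics=K,R=R.T,t=-R.T@c),open("w1.pkl","wb"))
```

```text
1.6 [0.4312543  0.06149515 0.19018559] [-1.03595482e-04 -7.02180215e-01  7.11999239e-01  1.36813554e-04] [ 5.17092171e-01  9.75754045e-02 -4.93054162e-01 -2.53745475e-04
 -9.80437634e-01 -5.30837202e-01] 0.03607685446770956 [-0.44746819 -0.02217025 -0.41748279]
[[ 3.05134701e-04 -9.51699933e-01 -3.07029549e-01  7.81489499e-02]
 [ 9.99997332e-01  9.93471505e-04 -2.08563925e-03 -7.55814429e-04]
 [ 2.28992784e-03 -3.07028094e-01  9.51697697e-01 -1.42696708e-01]
 [ 0.00000000e+00  0.00000000e+00  0.00000000e+00  1.00000000e+00]] [[275.78699966   0.         316.90015242]
 [  0.         275.78699966 200.93239783]
 [  0.           0.           1.        ]]
```

View pics/w1.png

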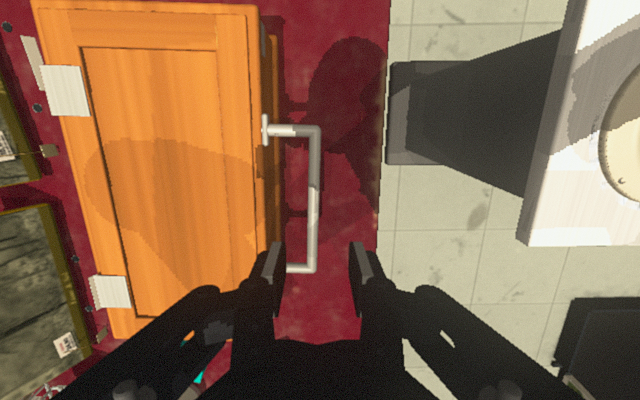

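Wrist view: bar runs from (316,128) to (312,270), seen between the fingers; lid corners at (35,8) and (258,5).

Run:
```python
import pickle
from h import *
d=pickle.load(open("w1.pkl","rb"))
for p in((317,131),(314,200),(312,268),(258,5),(35,8)):print(p,ray(d,p,.098))
from plant import r
s=r.sense();print(proj(d,s["tool_pos"]))
```

```text
(317, 131) [ 0.43155235 -0.0016706   0.098     ]
(314, 200) [0.43504095 0.05819979 0.098     ]
(312, 268) [0.43814828 0.12747982 0.098     ]
(258, 5) [ 0.47331633 -0.09136972  0.098     ]
(35, 8) [ 0.63659832 -0.09181218  0.098     ]
[318.73033394 254.45148559]
```

jog_arm(motion=[[[0, -3, 35, 0, 36], [0, -3, 75, 0, 36], [0, -3, 100, 0, 36], [0, -3, 110, 0, 36], [0, -3, 110, 0, 36], [0, -3, 110, 0, 5], [0, -3, 110, 0, 5], [0, -3, 110, 0, 5], [0, -3, 110, 0, 5], [0, -3, 110, 0, 5]]], squeeze=40)

```text
clock: 2.48
tool_pos: [0.435, 0.0622, 0.0815]
tcp_rot: [0.002, -0.702, 0.712, -0.0]
force: [-2.9, 5.1, 2.6]
opening: 0.0087
grip_force: 39.1
```

Run:
```python
from plant import r
from h import *
s=r.sense();print(s["tool_pos"],s["opening"],s["grip_force"],s["force"],s["torque"])
# arc rows: bar angle .029->1.535
hx=.641
for i,a in enumerate(np.linspace(0,1.5,19)):
    dx=-207*np.cos(a+.029)+207*np.cos(.029);dz=207*(np.sin(a+.029)-np.sin(.029))
    D=np.array([dx,-.02*dx,dz])/1000;print(i,(Rt(s).T@D*1000).round())
```

```text
[0.43504798 0.06220006 0.08153126] 0.008741777691878953 39.07745897769928 [-2.87907217  5.05350292  2.62897145] [ 1.4451958   1.07525479 -0.23710159]
0 [0. 0. 0.]
1 [ -0.  -1. -17.]
2 [ -0.  -4. -34.]
3 [ -0.  -8. -51.]
4 [ -0. -14. -67.]
5 [ -0. -20. -83.]
6 [ -0. -28. -98.]
7 [  -0.  -38. -113.]
8 [  -0.  -48. -127.]
9 [  -0.  -60. -139.]
10 [   0.  -73. -151.]
11 [   0.  -86. -162.]
12 [   0. -101. -171.]
13 [   0. -116. -179.]
14 [   0. -132. -186.]
15 [   0. -148. -192.]
16 [   0. -165. -196.]
17 [   1. -182. -199.]
18 [   1. -199. -200.]
```

jog_arm(motion=[[[0, 0, -8, 0, 5], [0, -1, -17, 0, 5], [0, -2, -25, 0, 5], [0, -4, -34, 0, 5], [0, -8, -51, 0, 5], [0, -14, -67, 0, 5], [0, -20, -83, 0, 5], [0, -28, -98, 0, 5], [0, -38, -113, 0, 5], [0, -48, -127, 0, 5], [0, -54, -133, 0, 5], [0, -60, -139, 0, 5], [0, -60, -139, 0, 5]]])

```text
clock: 3.57
tool_pos: [0.4918, 0.0598, 0.2212]
tcp_rot: [-0.002, -0.702, 0.712, 0.002]
force: [-13.1, 4.1, 9.8]
opening: 0.0084
grip_force: 40.1
```

jog_arm(motion=[[[0, -6, -8, 0, 5], [0, -12, -14, 0, 5], [0, -25, -25, 0, 5], [0, -40, -34, 0, 5], [0, -55, -42, 0, 5], [0, -71, -49, 0, 5], [0, -87, -55, 0, 5], [0, -104, -59, 0, 5], [0, -112, -61, 0, 5], [0, -121, -62, 0, 5], [0, -130, -63, 0, 5], [0, -136, -63, 0, 5], [0, -136, -63, 0, 5]]])

```text
clock: 4.65
tool_pos: [0.6325, 0.0548, 0.2855]
tcp_rot: [-0.0, -0.701, 0.713, -0.003]
force: [-3.5, -6.0, 7.1]
opening: 0.0081
grip_force: 41.6
```

jog_arm(motion=[[[2, -2, 0, 0, 5], [2, -4, 0, 0, 5], [2, -5, 0, 0, 5], [2, -5, 0, 0, 5]]])

```text
clock: 4.98
tool_pos: [0.6339, 0.0546, 0.2855]
tcp_rot: [-0.002, -0.702, 0.712, -0.0]
force: [-8.8, -0.7, 8.1]
opening: 0.0085
grip_force: 41.6
```

jog_arm(motion=[[[0, -1, 0, 0, 5], [0, -1, 0, 0, 5], [0, -1, 0, 0, 5], [0, -1, 0, 0, 20], [0, -1, 0, 0, 36], [0, -1, 0, 0, 40], [0, -1, 0, 0, 40]]])

```text
clock: 5.57
tool_pos: [0.6369, 0.0562, 0.2825]
tcp_rot: [0.0, -0.702, 0.712, -0.0]
force: [-0.6, -0.2, 0.5]
opening: 0.0399
grip_force: 0.0
```

Run:
```python
from plant import r
from h import *
import pickle
for n in("scene","top"):
    d=r.get_image(n);pickle.dump(d,open(n+"1.pkl","wb"))
    if n=="scene":
        a=d["img"][120:270,230:400,::-1];a=cv2.resize(a,None,fx=4.5,fy=4,interpolation=2);cv2.imwrite("pics/s1.png",a[:600,:765])
```

```text
(no output)
```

View pics/s1.png

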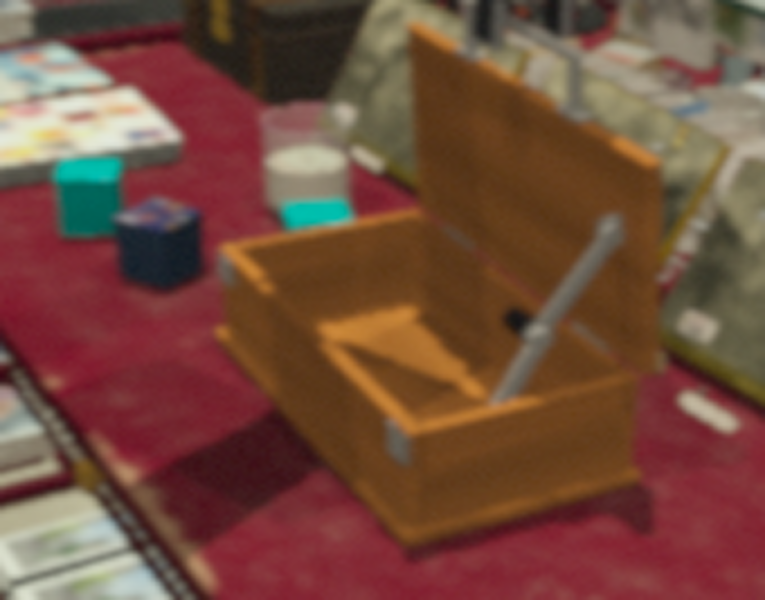

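The lid is up and the stay looks straight. In full-image pixels, the knob is at about (345,200), the rim corners are at front-right (321.6,228), front-left (279,182.5) and back-right (372,214).

Run:
```python
import pickle
from h import *
from plant import r
d=pickle.load(open("scene1.pkl","rb"));e=pickle.load(open("top1.pkl","rb"))
for n,p,z in(("FR",(321.6,227.5),.09),("FL",(279.3,182.5),.09),("BR",(371.5,213.8),.09),("knob",(345.1,200),.13),("knobjoint",(349.5,202.5),.13)):print(n,ray(d,p,z).round(4))
print("carton",[ray(d,(230+x/4.5,120+y/4),z).round(3) for x,y,z in((158,215,.058),(160,285,0))])
hsv=cv2.cvtColor(e["img"],cv2.COLOR_RGB2HSV)
m=cv2.inRange(hsv,(0,0,0),(180,255,70))[150:260,260:380]
n,l,st,c=cv2.connectedComponentsWithStats(m)
for i in range(1,n):
    if 10<st[i,4]<500:print(st[i],c[i]+[260,150],ray(e,c[i]+[260,150],.13).round(3))
# carton 3-D from top view: dark-blue mask box
s=r.sense();print(go(s,(.493,.345,.2),0),s["joint_positions"])
```

```text
FR [ 0.4782 -0.0905  0.09  ]
FL [0.4854 0.1952 0.09  ]
BR [ 0.6324 -0.0978  0.09  ]
knob [ 0.5704 -0.0565  0.13  ]
knobjoint [ 0.5735 -0.0735  0.13  ]
carton [array([0.493, 0.338, 0.058]), array([0.483, 0.318, 0.   ])]
[ 39   0  31  35 365] [314.53424658 164.41917808] [0.685 0.059 0.13 ]
[49 28  3  7 17] [310. 181.] [0.632 0.073 0.13 ]
[89 47  8  5 34] [352.82352941 198.88235294] [ 0.573 -0.058  0.13 ]
[ 45  85  32  24 394] [322.04060914 245.13451777] [0.432 0.039 0.13 ]
(array([-286.7,  147.8,   82.1]), np.float64(-1.585)) [ 3.40888652e-01  3.81618130e-01  1.29973269e-01  2.47720804e-04
 -1.31910161e+00 -3.54860627e-01]
```

jog_arm(motion=[[[0, 0, -30, 0, 50], [0, 0, -60, 0, 50], [-40, 20, -60, -0.2, 60], [-287, 148, -20, -1.0, 80], [-287, 148, 0, -1.5, 80], [-287, 148, 82, -2.19, 80], [-287, 148, 82, -2.19, 80], [-287, 148, 82, -2.19, 80], [-287, 148, 82, -2.19, 80], [-287, 148, 82, -2.19, 80], [-287, 148, 82, -2.19, 80], [-287, 148, 82, -2.19, 80], [-287, 148, 82, -2.19, 80], [-287, 148, 82, -2.19, 80], [-287, 148, 82, -2.19, 80], [-287, 148, 82, -2.19, 80], [-287, 148, 82, -2.19, 80], [-287, 148, 82, -2.19, 80], [-287, 148, 82, -2.19, 80], [-287, 148, 82, -2.19, 80]]])

```text
clock: 7.33
tool_pos: [0.4927, 0.3455, 0.2002]
tcp_rot: [0.0, 0.954, 0.301, 0.0]
force: [-0.5, -0.7, -0.1]
opening: 0.0799
grip_force: 0.0
```

```bash
cat >> h.py <<'E'
def wrist(r):
    s=r.sense();d=r.get_image("wrist");T=d["T_tool_cam"]
    R=Rt(s)@T[:3,:3];c=s["tool_pos"]+Rt(s)@T[:3,3]
    return s,dict(img=d["img"],intrinsics=d["intrinsics"],R=R.T,t=-R.T@c)
E
python3 - <<'E'
from plant import r
from h import *
import pickle
s,d=wrist(r);pickle.dump(d,open("w2.pkl","wb"));cv2.imwrite("pics/w2.png",d["img"][:,:,::-1])
print(s["tool_pos"],proj(d,(.493,.345,.058)),go(s,s["tool_pos"],.61))
E
```

```text
[0.49273134 0.3454885  0.20016614] [316.99807764 190.58501774] (array([0., 0., 0.]), np.float64(0.001))
```

View pics/w2.png

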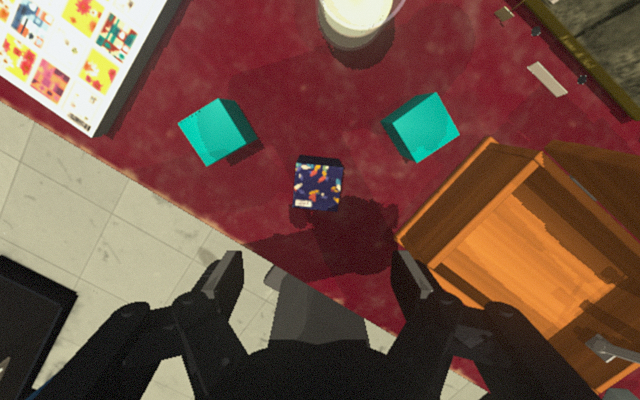

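Carton is centred ahead of the fingers; its top face has corners near (297,162), (344,165), (342,210), (294,206).

Run:
```python
import pickle
from h import *
from plant import r
d=pickle.load(open("w2.pkl","rb"))
P=np.array([ray(d,p,.058) for p in((297,162),(344,165),(342,210),(294,206))]);c=P.mean(0)
e=(P[0]-P[3]+P[1]-P[2]);yaw=np.arctan2(e[1],e[0]);print(P.round(3),c,yaw)
e=(P[0]-P[1]+P[3]-P[2]);yaw2=np.arctan2(e[1],e[0])-np.pi/2;print(yaw2)
s=r.sense();print(go(s,(c[0],c[1],.021),(yaw+yaw2)/2))
```

```text
[[0.506 0.38  0.058]
 [0.532 0.338 0.058]
 [0.491 0.31  0.058]
 [0.464 0.356 0.058]] [0.49825582 0.34572354 0.058     ] 0.5596169296512805
0.534035989761942
(array([  4.7,   3. , 179.2]), np.float64(0.064))
```

jog_arm(motion=[[[5, 3, 30, 0.06, 80], [5, 3, 65, 0.06, 80], [5, 3, 100, 0.06, 80], [5, 3, 135, 0.06, 80], [5, 3, 165, 0.06, 80], [5, 3, 179, 0.06, 80], [5, 3, 179, 0.06, 80], [5, 3, 179, 0.06, 40], [5, 3, 179, 0.06, 40], [5, 3, 179, 0.06, 40], [5, 3, 179, 0.06, 40], [5, 3, 179, 0.06, 40], [5, 3, 179, 0.06, 40]]], squeeze=30)

```text
clock: 8.47
tool_pos: [0.4994, 0.3469, 0.0233]
tcp_rot: [-0.001, 0.963, 0.269, 0.002]
force: [-1.0, 0.0, 6.2]
opening: 0.0497
grip_force: 32.6
```

Run:
```python
from plant import r
from h import *
s=r.sense();print(s["opening"],s["grip_force"],s["tool_pos"],s["force"])
t=s["tool_pos"];print("up",go(s,(t[0],t[1],.2)),"over",go(s,(.535,.105,.2),-.02),"down",go(s,(.535,.105,.033),-.02))
```

```text
0.049740164797299195 32.627999782562256 [0.49935389 0.34689688 0.02330495] [-0.97017272  0.01529942  6.22214986]
up (array([   0.7,   -0.2, -176.7]), 0) over (array([ -94.3,  225.1, -177.3]), np.float64(0.566)) down (array([-95. , 225.3, -10.3]), np.float64(0.566))
```

jog_arm(motion=[[[0, 0, -20, 0, 40], [0, 0, -55, 0, 40], [0, 0, -95, 0, 40], [0, 0, -135, 0, 40], [-20, 40, -160, 0.1, 40], [-36, 80, -165, 0.22, 40], [-52, 118, -165, 0.34, 40], [-68, 156, -165, 0.46, 40], [-82, 194, -165, 0.56, 40], [-94, 225, -165, 0.57, 40], [-94, 225, -165, 0.57, 40], [-94, 225, -165, 0.57, 40], [-94, 225, -130, 0.57, 40], [-94, 225, -100, 0.57, 40], [-94, 225, -70, 0.57, 40], [-94, 225, -45, 0.57, 40], [-94, 225, -45, 0.57, 40]]])

```text
clock: 9.88
tool_pos: [0.5306, 0.1041, 0.0611]
tcp_rot: [0.002, 1.0, -0.012, -0.005]
force: [-1.2, -0.8, -1.5]
opening: 0.0496
grip_force: 31.7
```

Run:
```python
from plant import r
from h import *
s=r.sense();print(s["opening"],s["grip_force"],s["tool_pos"],s["force"],go(s,(.535,.105,.034),-.02))
```

```text
0.049602291907474005 31.726588010787964 [0.53055546 0.10406402 0.06114806] [-1.17108065 -0.8067964  -1.49160264] (array([ 4.7, -1.2, 27.1]), np.float64(-0.005))
```

jog_arm(motion=[[[2, 0, 10, 0, 40], [4, 0, 20, 0, 40], [4, 0, 24, 0, 40], [4, 0, 26, 0, 40], [4, 0, 28, 0, 40], [4, 0, 28, 0, 40]]])

```text
clock: 10.38
tool_pos: [0.5389, 0.1046, 0.0387]
tcp_rot: [-0.0, 1.0, -0.012, 0.0]
force: [-0.9, -1.0, -0.9]
opening: 0.0496
grip_force: 31.8
```

jog_arm(motion=[[[0, 0, 3, 0, 40], [0, 0, 5, 0, 40], [0, 0, 6, 0, 40], [0, 0, 6, 0, 40], [0, 0, 6, 0, 40]]])

```text
clock: 10.8
tool_pos: [0.5389, 0.1046, 0.0333]
tcp_rot: [-0.0, 1.0, -0.012, 0.0]
force: [-1.7, -0.3, 5.2]
opening: 0.0502
grip_force: 32.4
```

jog_arm(motion=[[[0, 0, 6, 0, 55], [0, 0, 5, 0, 65], [0, 0, 4, 0, 70], [0, 0, 0, 0, 70], [0, 0, -20, 0, 70], [0, 0, -50, 0, 70], [-5, 0, -90, 0, 70], [-10, 0, -130, 0, 70], [-15, 0, -160, 0, 70], [-15, 0, -160, 0, 70]]])

```text
clock: 11.63
tool_pos: [0.5269, 0.1061, 0.2003]
tcp_rot: [-0.003, 1.0, -0.012, 0.007]
force: [0.8, 0.8, -0.4]
opening: 0.07
grip_force: 0.0
```

Run:
```python
from plant import r
from h import *
import pickle
s,d=wrist(r);d2=r.get_image("scene");pickle.dump(d,open("w3.pkl","wb"))
a=cv2.resize(d["img"],(400,250));b=cv2.resize(d2["img"][130:250,250:410],(400,300))
o=np.zeros((550,400,3),np.uint8);o[:250]=a;o[250:]=b
cv2.imwrite("pics/w3.png",o[:,:,::-1])
print(s["tool_pos"],s["joint_positions"])
for z in(.13,.11,.2):print(go(s,(.48,-.054,z),-1.59))
```

```text
[0.52690426 0.10610103 0.20025885] [ 0.50192972  0.25481361 -0.26552266  0.00269314 -1.03574946  1.04429703]
(array([-44.1, 161.5,  68.8]), np.float64(1.567))
(array([-44.4, 161.6,  88.8]), np.float64(1.567))
(array([-43.2, 161.1,  -1.2]), np.float64(1.567))
```

View pics/w3.png

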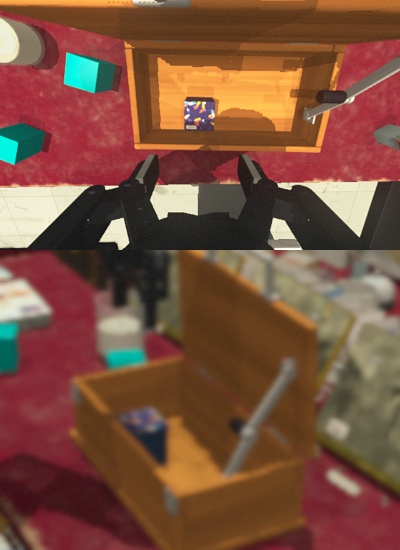

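Run:
```python
from plant import r
from h import *
import pickle
d=pickle.load(open("w3.pkl","rb"))
for u in((507,157),(530,155),(555,153)):print(ray(d,u,.13))
s=r.sense();print(go(s,(.49,-.051,.2),-1.59),go(s,(.49,-.051,.092),-1.59))
```

```text
[ 0.57141378 -0.04061221  0.13      ]
[ 0.57256382 -0.05795894  0.13      ]
[ 0.57367415 -0.07674475  0.13      ]
(array([-30.1, 157. ,  -6.3]), np.float64(1.565)) (array([-30.5, 157.3, 101.7]), np.float64(1.565))
```

The carton stands upright in the left part of the chest, and the stay is still straight with the knob at (0.572, -0.058). Moving to the knob.

jog_arm(motion=[[[-20, 30, 0, 0.12, 80], [-31, 60, 0, 0.25, 80], [-31, 85, 0, 0.37, 80], [-31, 110, 0, 0.5, 80], [-31, 130, 0, 0.62, 80], [-31, 157, 0, 0.75, 80], [-31, 157, 0, 0.87, 80], [-31, 157, 0, 1.0, 80], [-31, 157, 0, 1.12, 80], [-31, 157, 0, 1.25, 80], [-31, 157, 0, 1.37, 80], [-31, 157, 20, 1.5, 80], [-31, 157, 50, 1.56, 80], [-31, 157, 80, 1.56, 80], [-31, 157, 102, 1.56, 80], [-31, 157, 102, 1.56, 80]]])

```text
clock: 13.07
tool_pos: [0.4841, -0.0521, 0.0847]
tcp_rot: [-0.005, -0.702, 0.713, 0.004]
force: [-0.5, -0.3, -0.1]
opening: 0.08
grip_force: 0.0
```

jog_arm(motion=[[[0, -8, 0, 0, 80], [0, -14, 0, 0, 80], [0, -18, 0, 0, 80], [0, -21, 0, 0, 80], [0, -21, 0, 0, 80]]])

```text
clock: 13.48
tool_pos: [0.5109, -0.0515, 0.0912]
tcp_rot: [0.001, -0.702, 0.712, -0.001]
force: [-0.6, -0.0, -0.1]
opening: 0.0799
grip_force: 0.2
```

jog_arm(motion=[[[0, -3, 0, 0, 80], [0, -6, 0, 0, 80], [0, -8, 0, 0, 80], [0, -10, 0, 0, 80], [0, -10, 0, 0, 80]]])

```text
clock: 13.9
tool_pos: [0.5194, -0.0519, 0.09]
tcp_rot: [-0.001, -0.702, 0.712, 0.0]
force: [-0.9, -0.5, -1.5]
opening: 0.0797
grip_force: 0.9
```

jog_arm(motion=[[[0, -3, 0, 0, 80], [0, -6, 0, 0, 80], [0, -9, 0, 0, 80], [0, -11, 0, 0, 80], [0, -11, 0, 0, 80]]])

```text
clock: 14.32
tool_pos: [0.5284, -0.0522, 0.0888]
tcp_rot: [-0.003, -0.702, 0.712, 0.002]
force: [-4.9, -0.1, -4.1]
opening: 0.0797
grip_force: 2.7
```

Run:
```python
from plant import r
from h import *
import pickle
d2=r.get_image("scene");d3=r.get_image("top")
b=cv2.resize(d2["img"][130:250,250:410],(720,540),interpolation=2)
cv2.imwrite("pics/s4.png",b[:,:,::-1])
```

```text
(no output)
```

View pics/s4.png

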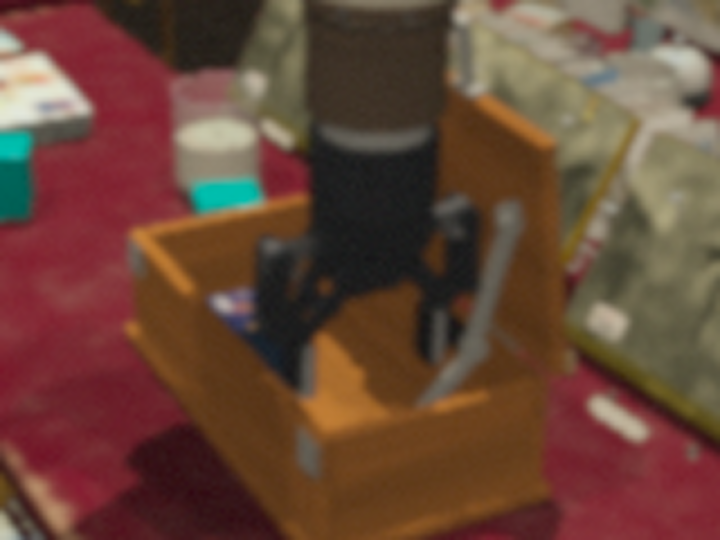

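The knee is broken: in the crop, the joint is now at (475,350) with the upper pivot at (508,212). I'll work out the knee angle from these.

Run:
```python
import pickle
from h import *
d=pickle.load(open("scene1.pkl","rb"));c=-d["R"].T@d["t"]
def ry(uv,y=-.075):
    v=d["R"].T@np.linalg.inv(d["intrinsics"])@np.array([*uv,1.]);return c+v*(y-c[1])/v[1]
def rep(K,L):
    # hinge H, chest frame approx
    H=np.array([.641,.09]);K=K[[0,2]];L=L[[0,2]]
    print("K",K.round(3),"L",L.round(3),"KL",np.linalg.norm(K-L),"L ang",np.arctan2(L[1]-H[1],H[0]-L[0]))
    return K,L
K0,L0=rep(ry((349.5,202.5)),ry((230+610/4.5,120+230/4)))
K1,L1=rep(ry((250+475/4.5,130+350/4.5)),ry((250+508/4.5,130+212/4.5)))
# model: locked lid angle 1.50, knob (-64,+40) from hinge
for lab,K,L in(("0",K0,L0),("1",K1,L1)):
    print(np.degrees(np.arctan2(L[1]-K[1],L[0]-K[0])))
u0=L0-K0;W=K0-u0/np.linalg.norm(u0)*.08;print("W",W,np.linalg.norm(W-K1))
a=(K1-W);b=L1-K1;print("knee",np.pi-np.arccos(a@b/np.linalg.norm(a)/np.linalg.norm(b)))
```

```text
K [0.573 0.131] L [0.62  0.195] KL 0.07941765938906069 L ang 1.3716348152499733
K [0.594 0.108] L [0.611 0.198] KL 0.09124987487294012 L ang 1.2997955098083358
53.41248581990899
78.98228926083289
W [0.52482643 0.06679673] 0.08036582144203862
knee 2.3081989676986785
```

jog_arm(motion=[[[0, -1, 0, 0, 80], [0, -2, 0, 0, 80], [0, -2, 0, 0, 80], [0, -2, 0, 0, 80]]])

```text
clock: 14.75
tool_pos: [0.5291, -0.0523, 0.0883]
tcp_rot: [-0.003, -0.702, 0.713, 0.003]
force: [-7.0, 0.3, -4.8]
opening: 0.08
grip_force: 3.3
```

jog_arm(motion=[[[0, 5, 0, 0, 80], [0, 15, 0, 0, 80], [0, 30, 0, 0, 80], [0, 40, 0, 0, 80], [0, 40, -20, 0, 80], [0, 40, -50, 0, 80], [0, 40, -90, 0, 80], [0, 40, -130, 0, 80], [0, 40, -170, 0, 50], [0, 40, -210, 0, 40], [0, 40, -240, 0, 40], [0, 40, -250, 0, 40], [0, 40, -250, 0, 40]]])

```text
clock: 15.83
tool_pos: [0.4943, -0.0512, 0.3446]
tcp_rot: [0.004, -0.702, 0.712, -0.003]
force: [0.4, -0.4, -0.3]
opening: 0.0401
grip_force: 0.0
```

Run:
```python
from plant import r
from h import *
import pickle
s=r.sense();print(s["tool_pos"],s["joint_positions"])
d2=r.get_image("scene");d3=r.get_image("top");pickle.dump((d2,d3),open("s5.pkl","wb"))
b=np.vstack([cv2.resize(d2["img"][120:240,250:410],(640,300),interpolation=2),cv2.resize(d3["img"][130:240,240:400],(640,300),interpolation=2)])
b=np.vstack([cv2.resize(d2["img"][130:230,280:400],(360,300),interpolation=2),cv2.resize(d3["img"][130:230,250:370],(360,300),interpolation=2)])
cv2.imwrite("pics/s5.png",b[:,:,::-1])
```

```text
[ 0.49434371 -0.05119665  0.34463731] [ 2.24897697e-01  9.45213718e-02 -9.83407046e-02  1.19837533e-03
 -1.36736860e+00 -2.38641671e-01]
```

View pics/s5.png

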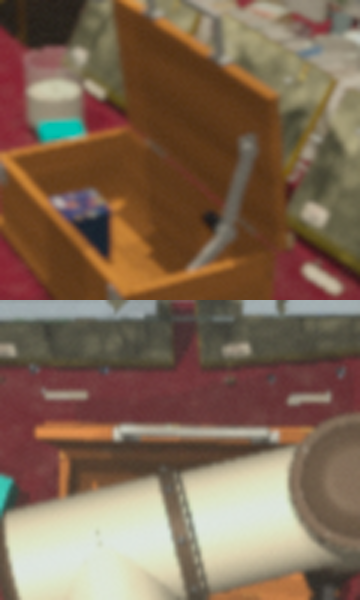

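The knee stayed bent and the lid is holding partly lowered. In full top-view pixels the bar runs from (288,174.5) to (342.7,176).

Run:
```python
from plant import r
from h import *
import pickle
d2,d3=pickle.load(open("s5.pkl","rb"))
a,b=ray(d3,(288.5,175),.292),ray(d3,(342.5,176.2),.292);print(a,b)
e=pickle.load(open("top1.pkl","rb"))
s=r.sense()
for lid in(1.35,1.3,1.28):
    print(lid,.641-.207*np.cos(lid+.029),.09+.207*np.sin(lid+.029))
print(go(s,(.600,.056,.345),-1.59))
# scene-view bar base post / lid hinge pixel check
for lid in(1.4,1.35,1.3,1.25):
    print(lid,[proj(d2,(.641-.207*np.cos(lid+.029),y,.09+.207*np.sin(lid+.029))).round(1) for y in(-.005,.125)])
```

```text
[0.61462301 0.12659733 0.292     ] [ 0.60870472 -0.02121813  0.292     ]
1.35 0.6015411239022596 0.2932043235197105
1.3 0.5914344539407638 0.29097824918097415
1.28 0.587425069701563 0.2899468100358633
(array([-108.6, -106.1,   -5.1]), np.float64(0.005))
1.4 [array([350.3, 134.1]), array([325.9, 120.4])]
1.35 [array([347.1, 135.3]), array([322.8, 121.5])]
1.3 [array([343.8, 136.7]), array([319.8, 122.7])]
1.25 [array([340.6, 138.3]), array([316.8, 124.1])]
```

jog_arm(motion=[[[-35, -35, -10, 0, 60], [-70, -75, -10, 0, 60], [-108, -111, -8, 0, 60], [-108, -111, -5, 0, 60], [-108, -111, -5, 0, 60], [-108, -111, -5, 0, 60], [-108, -111, 15, 0, 60], [-108, -111, 40, 0, 60], [-108, -111, 58, 0, 60], [-108, -111, 60, 0, 60], [-108, -111, 60, 0, 60]]])

```text
clock: 16.85
tool_pos: [0.6041, 0.0541, 0.2789]
tcp_rot: [-0.002, -0.702, 0.712, 0.001]
force: [-0.4, -0.3, 1.4]
opening: 0.06
grip_force: 0.0
```

Run:
```python
from plant import r
from h import *
import pickle
s,d=wrist(r);print(s["tool_pos"],s["force"]);cv2.imwrite("pics/w6.png",d["img"][:,:,::-1])
print([proj(d,(x,.056-.04,.293)).round() for x in(.59,.60,.61)])
```

```text
[0.60406781 0.05410544 0.27888571] [-0.38775421 -0.31815784  1.43094246]
[array([347., 198.]), array([326., 198.]), array([306., 198.])]
```

View pics/w6.png

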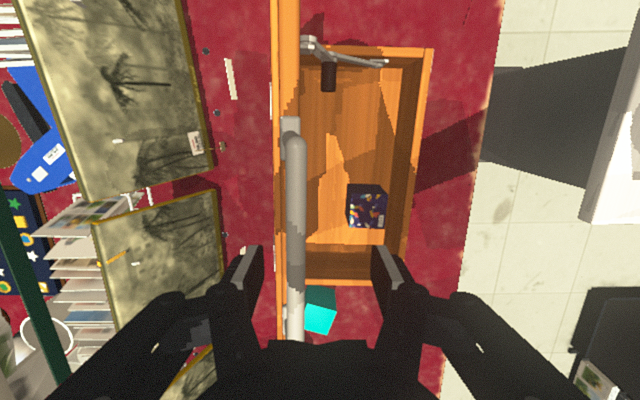

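The bar sits at column 296, i.e. x ≈ 0.615; shifting 11 mm and gripping.

jog_arm(motion=[[[0, -6, 0, 0, 50], [0, -11, 0, 0, 40], [0, -11, 0, 0, 20], [0, -11, 0, 0, 5], [0, -11, 0, 0, 5], [0, -11, 0, 0, 5], [0, -11, 0, 0, 5]]], squeeze=40)

```text
clock: 17.48
tool_pos: [0.6166, 0.0549, 0.2808]
tcp_rot: [0.0, -0.702, 0.712, -0.0]
force: [1.0, 0.1, 1.7]
opening: 0.0086
grip_force: 39.0
```

Run:
```python
from plant import r
from h import *
s=r.sense();t=s["tool_pos"];print(t,s["opening"],s["grip_force"],s["force"])
hx=.642;a0=np.arccos((hx-t[0])/.207);print("bar angle",a0)
R=Rt(s)
for a in np.linspace(a0,.029,21):
    dx=.207*(np.cos(a0)-np.cos(a));dz=.207*(np.sin(a)-np.sin(a0))
    print((R.T@np.array([dx,-.02*dx,dz])*1000).round(),end=" ")
```

```text
[0.61657761 0.05492201 0.28075189] 0.008588382479075628 38.95670771598816 [0.99421284 0.09285472 1.72179218]
bar angle 1.4476720095262952
[0. 0. 0.] [-0. 15.  2.] [-0. 29.  6.] [-0. 43. 10.] [-0. 57. 15.] [-0. 70. 22.] [-0. 83. 29.] [-1. 95. 37.] [ -1. 107.  46.] [ -1. 118.  55.] [ -1. 128.  66.] [ -1. 137.  77.] [ -1. 146.  89.] [ -1. 154. 101.] [ -1. 161. 114.] [ -1. 167. 128.] [ -1. 172. 142.] [ -1. 176. 156.] [ -1. 179. 170.] [ -1. 181. 185.] [ -1. 182. 199.]
```

jog_arm(motion=[[[0, 7, 1, 0, 5], [0, 15, 2, 0, 5], [0, 22, 4, 0, 5], [0, 29, 6, 0, 5], [0, 29, 6, 0, 5]]])

```text
clock: 17.9
tool_pos: [0.5855, 0.0561, 0.2744]
tcp_rot: [0.0, -0.702, 0.712, 0.001]
force: [-1.9, 4.5, 3.0]
opening: 0.0084
grip_force: 40.1
```

jog_arm(motion=[[[-1, 7, 2, 0, 5], [-1, 14, 4, 0, 5], [-1, 21, 6, 0, 5], [-1, 28, 9, 0, 5], [-1, 35, 12, 0, 5], [-1, 41, 16, 0, 5], [-1, 48, 19, 0, 5], [-1, 54, 23, 0, 5], [-1, 60, 27, 0, 5], [-1, 66, 31, 0, 5], [-1, 72, 35, 0, 5], [-1, 78, 40, 0, 5], [-1, 84, 45, 0, 5], [-1, 89, 49, 0, 5], [-1, 94, 55, 0, 5], [-1, 99, 60, 0, 5], [-1, 99, 60, 0, 5]]])

```text
clock: 19.32
tool_pos: [0.4867, 0.0593, 0.2125]
tcp_rot: [0.001, -0.702, 0.712, 0.002]
force: [0.7, 9.8, -4.0]
opening: 0.0085
grip_force: 39.5
```

Run:
```python
from plant import r
from h import *
s=r.sense();t=s["tool_pos"];print(t,s["opening"],s["grip_force"],s["force"])
hx=.642;a0=np.arccos((hx-t[0])/.207);print("bar angle",a0,"implied off",.09+.207*np.sin(a0)-t[2])
R=Rt(s)
for a in np.linspace(a0,.029,16):
    dx=.207*(np.cos(a0)-np.cos(a));dz=.207*(np.sin(a)-np.sin(a0))
    print((R.T@np.array([dx,-.02*dx,dz])*1000).round(),end=" ")
```

```text
[0.48672866 0.05931976 0.21252796] 0.008538606991347127 39.478468894958496 [ 0.69572891  9.82065381 -3.97477055]
bar angle 0.7225784080604799 implied off 0.014365470870491143
[0. 0. 0.] [-0.  6.  7.] [-0. 12. 15.] [-0. 17. 23.] [-0. 22. 31.] [-0. 27. 39.] [-0. 31. 48.] [-0. 35. 57.] [-0. 39. 65.] [-0. 42. 75.] [-0. 45. 84.] [ 0. 47. 93.] [  0.  49. 102.] [  0.  50. 112.] [  0.  51. 121.] [  0.  51. 131.]
```

jog_arm(motion=[[[-1, 6, 7, 0, 5], [-2, 12, 15, 0, 5], [-3, 17, 23, 0, 5], [-3, 22, 31, 0, 5], [-3, 27, 39, 0, 5], [-3, 31, 48, 0, 5], [-3, 35, 57, 0, 5], [-3, 39, 65, 0, 5], [-3, 42, 75, 0, 5], [-3, 45, 84, 0, 5], [-3, 47, 93, 0, 5], [-3, 49, 102, 0, 5], [-3, 50, 110, 0, 5], [-3, 51, 117, 0, 5], [-3, 51, 122, 0, 5], [-3, 51, 126, 0, 5], [-3, 51, 129, 0, 5], [-3, 51, 131, 0, 5], [-3, 51, 131, 0, 5]]])

```text
clock: 20.9
tool_pos: [0.435, 0.0614, 0.0817]
tcp_rot: [-0.002, -0.702, 0.713, 0.001]
force: [-5.7, 7.6, -2.9]
opening: 0.0082
grip_force: 42.0
```

jog_arm(motion=[[[0, 0, 1, 0, 5], [0, 0, 2, 0, 5], [0, 0, 3, 0, 5], [0, 0, 3, 0, 5], [0, 0, 3, 0, 5]]])

```text
clock: 21.32
tool_pos: [0.435, 0.0614, 0.0789]
tcp_rot: [-0.002, -0.702, 0.712, 0.001]
force: [-5.2, 8.6, -1.9]
opening: 0.0083
grip_force: 42.1
```

jog_arm(motion=[[[0, 0, 1, 0, 5], [0, 0, 2, 0, 5], [0, 0, 3, 0, 5], [0, 0, 4, 0, 5], [0, 0, 4, 0, 5], [0, 0, 4, 0, 5]]])

```text
clock: 21.82
tool_pos: [0.435, 0.0614, 0.0781]
tcp_rot: [-0.002, -0.702, 0.712, 0.001]
force: [-15.6, 8.3, 26.4]
opening: 0.0084
grip_force: 45.2
```

Firm contact: the lid is shut. Releasing, then backing off upward.

jog_arm(motion=[[[0, 0, -1, 0, 5], [0, 0, -1, 0, 5], [0, 0, -1, 0, 15], [0, 0, -1, 0, 30], [0, 0, -1, 0, 36], [0, 0, -1, 0, 36], [0, 0, -20, 0, 36], [0, 0, -50, 0, 36], [0, 0, -90, 0, 36], [0, 0, -130, 0, 36], [0, 0, -150, 0, 36], [0, 0, -150, 0, 36]]])

```text
clock: 22.82
tool_pos: [0.4403, 0.0621, 0.2314]
tcp_rot: [0.005, -0.702, 0.712, -0.002]
force: [0.5, 0.5, -0.6]
opening: 0.0358
grip_force: 0.0
```

Run:
```python
from plant import r
from h import *
d2=r.get_image("scene");b=cv2.resize(d2["img"][110:310,220:460],(720,600),interpolation=2)
cv2.imwrite("pics/s7.png",b[:,:,::-1])
```

```text
(no output)
```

View pics/s7.png

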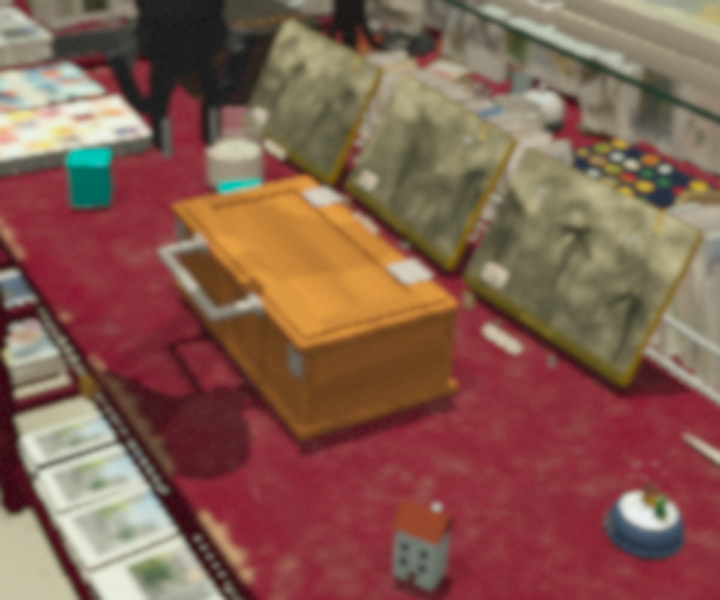

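The lid is flush and shut, the other objects are where they were, and the gripper is well clear.

```bash
python3 -c "
from plant import r
print(r.sign_off())"
```

```text
the job is handed in; nothing more can be done
None
```

The job is handed in at about 23 s: the ink carton is standing inside the chest, the stay was unlocked, the lid was lowered under grip until fully shut, and the house, globe and candle were left where they were.

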